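# Put the wooden lids back on the enamel storage boxes

## Robot

A 6-joint arm with a two-finger parallel gripper is mounted at the origin on a cart in front of the work surface, level with it; the furniture and walls round the work are solid. World frame = base frame: x ahead of the robot, y to its left, z up, the work surface at z = 0. Lengths are in mm, angles in rad, forces in N, time in s.
With the tool pointing down it reaches from about 275 to 1000 mm from the base axis. Payload 8.4 kg.
Tool frame: the origin (TCP) lies on the centre line of the jaws, within the pads' length; the fingertips stand 25 mm ahead of it and the grasp point (between the pads) lies 6 mm ahead of it; z points along the fingers, y is the line along which they close (so a half turn about z gives the same grasp; the last joint's range is limited). The gripper opens to 85 mm and grips with 20 to 120 N. Pads are 22 mm wide; open, the fingers measure 114 mm over their backs; the gripper's body (76 mm by 85 mm) begins 54 mm behind the grasp point. The pads swing forward as they close: fully open they stand 13 mm farther back than shut.
Start: joints at [-1.296, 0.353, 1.633, -0, 1.155, -0.002], TCP at [170.798, -601.212, 256.281] pointing down, gripper open.
Joint ranges: [-2.63, 2.63], [-0.92, 2.1], [0.06, 2.66], [-1.3, 4.44], [0, 2.69], [-3.02, 3.02]. Speed limits (rad/s): [2.22, 2.22, 2.79, 3.14, 3.14, 3.14].

## Interface

Orientations are given as [roll, pitch, yaw] about the fixed x, y, z axes, in that order (R = Rz(yaw) Ry(pitch) Rx(roll)).
In Python, from rig import r gives the robot as it stands.
- The arm moves only by the shell command python3 -m jog 'ROWS' [FORCE]. ROWS is JSON, a list of rows, each a list of 3 entries, a list of its own where there are three numbers: the turn, a rotation vector about the tool's x, y, z in rad, then the shift along the tool's x, y, z in m, then the opening, from -1 (shut) to 1 (fully open). In form: [[[rx, ry, rz], [x, y, z], gripper], ...]. A call has 1 to 12 rows; each row shifts and turns the commanded pose from where the row before left it, along the tool's axes as they then stand; what a row does not reach is not made up. A row lasts 1/10 s, in which the tool goes at most 50 mm and 8.59 degrees, less where a joint would pass 70% of its speed; a pose out of reach is approached as far as the arm can. A call with a gripper value outside its range is refused whole. The fingers move at their own pace and stop on an object; FORCE is the grip in N (left out, the last holds). Time passes only in rows, so rows that do not move let the fingers close. It gives the time, the measured TCP pose, the force, the opening and the grip force at its end, in the units of the state.
- r.sense(): the state, without advancing time (a new reading comes with each control period).
- r.grab_frame(name): name is "scene" or "top" or "wrist"; returns the picture (384x512x3 uint8, red, green, blue); there is no depth.
- r.camera_params(name): a dict with "fx", "fy", "cx", "cy" (pixels), "rvec" (rotation vector, rad) and "tvec" (3), from world to camera coordinates, as OpenCV has them; the wrist camera has in their place "hand_eye" (4x4, takes a point from camera to tool coordinates, whose origin is the TCP and whose axes are the flange's). Camera axes: x right, y down, z forward; pixel columns grow to the right and rows downward; lengths in mm; the calibration is good to about 2 mm. A picture is of the moment at which its call begins: read the wrist's pose just before it. camera_params takes no time and is no camera call.
- r.sign_off(): hands the job in; it is judged then, once.
The state is a dict: "clock": time; "qpos": joint angles; "qvel": joint speeds; "joint_efforts": joint torques, N m; "eef_pos": TCP position; "tcp_rot": TCP orientation; "contact_force": force on the tool from outside, world axes, zero at the start; "wrist_torque": the same for the moment, N m; "opening": opening from 0.0 (shut) to 1.0 (fully open); "grasp_force": force on a finger pad.
Only numpy, scipy, OpenCV 4.12 (cv2) and the standard library are available. Lean on these libraries where they do the work, as an engineer would, in place of code of your own. Each camera call takes 0.05 s, during which the arm holds its last target. There are 200 camera calls.

## Task

The enamel storage boxes have been washed and dried: close all four by putting each wooden lid on the box of its own shape and size, seated all round on the rim. Set the lids down gently rather than dropping them, keep the boxes upright where they stand, and leave the steel pan lid and the pepper mill alone.

Things in the scene. Friction and masses are not known exactly. Their poses are not given: they have to be found in the camera images.
- box_big_round: Big round open storage box of white enamel with a dark blue rim, standing mouth up, loose, 0.2 to 0.6 kg: round, 94 mm across, 62 mm high (mouth 86 mm across); walls and floor 4 mm. Origin: centre of its underside; z up, through the mouth.
- box_small_round: Small round open storage box of white enamel with a dark blue rim, standing mouth up, loose, 0.2 to 0.6 kg: round, 64 mm across, 56 mm high (mouth 56 mm across); walls and floor 4 mm. Origin: centre of its underside; z up, through the mouth.
- box_square: Square open storage box of white enamel with a dark blue rim, standing mouth up, loose, 0.2 to 0.6 kg: square with rounded corners, 76 x 76 mm, 56 mm high (mouth 68 x 68 mm); walls and floor 4 mm. Origin: centre of its underside; z up, through the mouth.
- box_oblong: Oblong open storage box of white enamel with a dark blue rim, standing mouth up, loose, 0.2 to 0.6 kg: oblong with rounded corners, 64 mm along its own x by 100 mm along its own y, 50 mm high (mouth 56 x 92 mm); walls and floor 4 mm. Origin: centre of its underside; z up, through the mouth.
- lid_big_round: Wooden lid of the big round box, grip up, 0.1 kg: round, 96 mm, knob 20 mm across at its foot, 26 mm near the top. From below: grey seal 12 mm deep, tapered (6 mm play all round at its foot, 2 mm at its top), plate 10 mm, grip 28 mm (22 to 50 mm above origin). Origin: centre of the seal's underside, z up; seated (plate on rim) it is 50 mm above the box's origin.
- lid_small_round: Wooden lid of the small round box, grip up, 0.1 kg: round, 66 mm, knob 20 mm across at its foot, 26 mm near the top. From below: grey seal 12 mm deep, tapered (6 mm play all round at its foot, 2 mm at its top), plate 10 mm, grip 28 mm (22 to 50 mm above origin). Origin: centre of the seal's underside, z up; seated (plate on rim) it is 44 mm above the box's origin.
- lid_square: Wooden lid of the square box, grip up, 0.1 kg: square, 78 x 78 mm, bar 46 mm along the lid's x, 16 mm along its y. From below: grey seal 12 mm deep, tapered (6 mm play all round at its foot, 2 mm at its top), plate 10 mm, grip 28 mm (22 to 50 mm above origin). Origin: centre of the seal's underside, z up; seated (plate on rim) it is 44 mm above the box's origin.
- lid_oblong: Wooden lid of the oblong box, grip up, 0.1 kg: oblong, 66 mm along x, 102 mm along y, bar 46 mm along the lid's x, 16 mm along its y. From below: grey seal 12 mm deep, tapered (6 mm play all round at its foot, 2 mm at its top), plate 10 mm, grip 28 mm (22 to 50 mm above origin). Origin: centre of the seal's underside, z up; seated (plate on rim) it is 38 mm above the box's origin.
- pan_lid: Domed steel lid of a milk pan, 98 mm across, 46 mm high, with a black knob; belongs to none of the enamel boxes; loose. Origin: centre of its underside; z up.
- pepper_mill: Brown wooden pepper mill, 58 mm across, 170 mm high, standing loose on the cooktop. Origin: centre of its underside; z up.
Not all that is in view belongs to the job. What is shaped like the lid_big_round but yellow is not meant.

How it is judged (in metres and radians):
At the end, for the whole second after the job is handed in: Each of the four wooden lids is seated on the box of its own shape and size: centred within 6 mm, at its seated height within 4 mm and level with the rim within 0.06 rad; the boxes stand upright on the surface (within 0.06 rad), and lids and boxes are at rest (under 0.02 m/s) (horizontal distance between lid_big_round and box_big_round below 0.006 m and z of lid_big_round in the frame of box_big_round between 0.046 and 0.054 m and angle between the z axis of lid_big_round and the z axis of box_big_round, either way round below 0.06 rad and angle between each of box_big_round, box_small_round, box_square, box_oblong's own z axis and vertical below 0.06 rad and height (world z) of each of box_big_round, box_small_round, box_square, box_oblong below 0.008 m and linear speed of each of lid_big_round, box_big_round, lid_small_round, box_small_round, lid_square, box_square, lid_oblong, box_oblong below 0.02 m/s and horizontal distance between lid_small_round and box_small_round below 0.006 m and z of lid_small_round in the frame of box_small_round between 0.04 and 0.048 m and angle between the z axis of lid_small_round and the z axis of box_small_round, either way round below 0.06 rad and horizontal distance between lid_square and box_square below 0.006 m and z of lid_square in the frame of box_square between 0.04 and 0.048 m and angle between the z axis of lid_square and the z axis of box_square, either way round below 0.06 rad and horizontal distance between lid_oblong and box_oblong below 0.006 m and z of lid_oblong in the frame of box_oblong between 0.034 and 0.042 m and angle between the z axis of lid_oblong and the z axis of box_oblong, either way round below 0.06 rad); the robot touches nothing.
It fails at once if an enamel box is tipped over or pushed more than 40 mm from where it stood (angle between any of box_big_round, box_small_round, box_square, box_oblong's own z axis and vertical above 0.35 rad or distance of any of box_big_round, box_small_round, box_square, box_oblong from where it was at the start of the episode above 0.04 m).
It fails at once if a wooden lid is dropped or thrown: it moves faster than 0.7 m/s (a fall of 25 mm) while no finger holds it ((linear speed of lid_big_round above 0.7 m/s and contact force between the fingers and lid_big_round below 0.1 N) or (linear speed of lid_small_round above 0.7 m/s and contact force between the fingers and lid_small_round below 0.1 N) or (linear speed of lid_square above 0.7 m/s and contact force between the fingers and lid_square below 0.1 N) or (linear speed of lid_oblong above 0.7 m/s and contact force between the fingers and lid_oblong below 0.1 N)).
It fails at once if the steel pan lid or the pepper mill is moved more than 25 mm, or the mill is tipped (distance of any of pan_lid, pepper_mill from where it was at the start of the episode above 0.025 m or angle between pepper_mill's own z axis and vertical above 0.35 rad).
It also fails if it takes over 96 s, if anything falls off the work surface, if the arm or the gripper's body presses on something with over 40 N, if the wrist force passes 120 N, or if a joint passes its speed limit or range.

## Working session

There is one attempt and no reset: what is moved stays moved. The work goes in short steps, Python scripts to look and compute and a shell command to move; the robot and the scene stay as the last step left them, time stands still between calls to the robot, and variables do not carry over. Pictures are saved under pics/ and viewed, at most 14 in all, crops included, and the job is handed in when it is done.

```bash
ls; mkdir -p pics; python3 - <<'E'
from rig import r
import cv2
for n in ("top","scene"):
    f=r.grab_frame(n); cv2.imwrite(f"pics/{n}0.png",cv2.resize(f[:,:,::-1],(800,600),interpolation=cv2.INTER_CUBIC)); print(n,r.camera_params(n))
print(r.camera_params("wrist")); print(r.sense())
E
```

```text
pics
top {'fx': 391.45227199408725, 'fy': 391.45227199408725, 'cx': 252.0471770414365, 'cy': 190.78212542785005, 'rvec': array([ 2.15305342, -2.15057833,  0.10700199]), 'tvec': array([-119.61331508,  478.63581598, 1343.5718912 ])}
scene {'fx': 483.28824154329806, 'fy': 483.28824154329806, 'cx': 250.53186115979716, 'cy': 201.71581495737757, 'rvec': array([ 1.65645385, -1.88577668,  0.79680753]), 'tvec': array([ -71.17408998,  382.60484082, 1519.37174016])}
{'fx': 266.31709477912227, 'fy': 266.31709477912227, 'cx': 257.1280467536414, 'cy': 195.0060203079679, 'hand_eye': array([[-8.72409272e-04, -9.48900149e-01, -3.15575262e-01,
         8.14997664e+01],
       [ 9.99999619e-01, -8.39111454e-04, -2.41387602e-04,
        -1.12020302e+00],
       [-3.57500861e-05, -3.15575352e-01,  9.48900519e-01,
        -1.18872458e+02],
       [ 0.00000000e+00,  0.00000000e+00,  0.00000000e+00,
         1.00000000e+00]])}
{'clock': 0.1, 'qpos': array([-1.29645287e+00,  3.53604586e-01,  1.63406735e+00, -4.56108714e-06,
        1.15520238e+00, -2.41372923e-03]), 'qvel': array([-7.69398831e-05, -3.33832467e-03, -1.40895981e-03, -1.17831323e-03,
       -8.06341673e-04,  6.23123197e-04]), 'joint_efforts': array([-6.66586238e-04, -6.06355333e+01, -3.42818999e+01, -3.44182342e-05,
        3.87086897e-03,  5.42666029e-06]), 'eef_pos': array([ 170.65500638, -600.83197079,  255.61743844]), 'tcp_rot': array([-3.14031098e+00,  1.07685905e-06,  2.76759026e-01]), 'contact_force': array([-0.41072839,  0.38511858, -0.87388223]), 'wrist_torque': array([-0.04490401, -0.00358567, -0.01572157]), 'grasp_force': 0.0, 'opening': 1.0026303871938704}
```

View pics/top0.png

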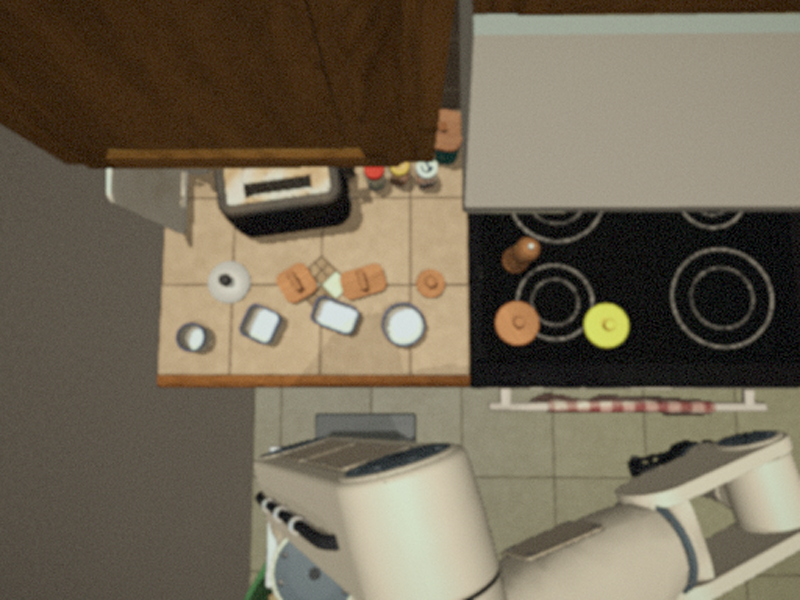

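View pics/scene0.png

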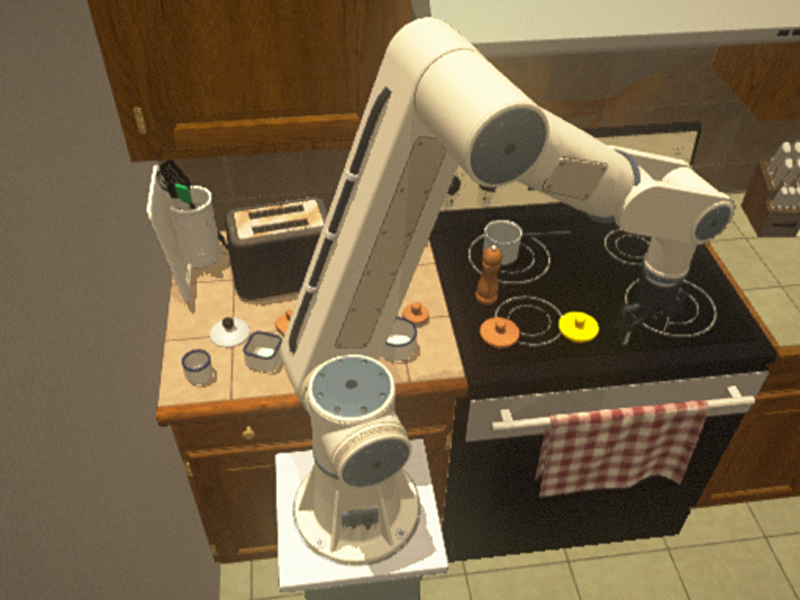

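The top view (800x600) shows the boxes small round (195,337), square (262,326), oblong (337,315) and big round (404,326). The lids are square (297,283), oblong (363,282), small round (431,283) and big round (517,323). The pan lid is at (229,281), the mill at (522,252) and the yellow decoy at (606,326). I'll measure coarsely with these, then refine from the wrist camera.

```bash
cat > h.py <<'E'
from rig import r
import numpy as np, cv2
from scipy.spatial.transform import Rotation as R
def grab(n):
    """picture, K, camera centre, camera->world rotation"""
    p=r.camera_params(n)
    s=r.sense() if n=="wrist" else None
    f=r.grab_frame(n)
    if n=="wrist":
        H=p["hand_eye"]; Rt=R.from_euler("xyz",s["tcp_rot"]).as_matrix()
        Rc=Rt@H[:3,:3]; C=Rt@H[:3,3]+s["eef_pos"]
    else:
        Rc=cv2.Rodrigues(p["rvec"])[0].T; C=-Rc@p["tvec"]
    return f,p,C,Rc
def cast(px,z,p,C,Rc):
    px=np.atleast_2d(np.float64(px))
    d=np.c_[(px[:,0]-p["cx"])/p["fx"],(px[:,1]-p["cy"])/p["fy"],np.ones(len(px))]@Rc.T
    return (C+d*((z-C[2])/d[:,2])[:,None])[:,:2]
def proj(X,p,C,Rc):
    c=(np.atleast_2d(np.float64(X))-C)@Rc
    return np.c_[c[:,0]/c[:,2]*p["fx"]+p["cx"],c[:,1]/c[:,2]*p["fy"]+p["cy"]]
def state():
    s=r.sense(); print("t %.1f pos %s rot %s F %s open %.2f grip %.1f"%(s["clock"],s["eef_pos"].round(1),s["tcp_rot"].round(3),s["contact_force"].round(1),s["opening"],s["grasp_force"]),"q",s["qpos"].round(2))
E
python3 - <<'E'
from h import *
f,p,C,Rc=grab("top")
px={"bs":(195,337,56),"bq":(262,326,56),"bo":(337,315,50),"bb":(404,326,62),"lq":(297,283,22),"lo":(363,282,22),"ls":(431,283,22),"lb":(517,323,22),"pan":(229,281,0),"mill":(530,244,170),"yel":(606,326,22),"edgeTL":(165,205,0),"toaster":(285,225,0),"mid":(470,385,0)}
for k,(u,v,z) in px.items(): print(k,cast((u/1.5625,v/1.5625),z,p,C,Rc).round(0))
print(C)
E
```

```text
bs [[390. 316.]]
bq [[414. 169.]]
bo [[439.   5.]]
bb [[ 414. -142.]]
lq [[514. 100.]]
lo [[516. -49.]]
ls [[ 514. -203.]]
lb [[ 423. -394.]]
pan [[522. 262.]]
mill [[ 572. -396.]]
yel [[ 417. -591.]]
edgeTL [[702. 419.]]
toaster [[653. 135.]]
mid [[ 286. -290.]]
[ 317.45778006 -144.64827517 1388.12191492]
```

```bash
python3 -m jog '[[[0,0,0.1385],[0,0,0],1],[[0,0,0.1385],[0,0,0],1],[[0,0,0],[0.033,-0.03,0],1],[[0,0,0],[0.033,-0.03,0],1],[[0,0,0],[0.033,-0.03,0],1],[[0,0,0],[0.033,-0.03,0],1],[[0,0,0],[0.033,-0.03,0],1],[[0,0,0],[0.033,-0.03,0],1],[[0,0,0],[0.033,-0.03,0],1],[[0,0,0],[0.033,-0.03,0],1],[[0,0,0],[0.033,-0.03,0],1],[[0,0,0],[0.033,-0.03,0],1]]'
python3 -m jog '[[[0,0,0],[0,0,0],1],[[0,0,0],[0,0,0],1],[[0,0,0],[0,0,0],1]]'
python3 - <<'E'
from h import *
state()
f,*cam=grab("wrist"); cv2.imwrite("pics/w1.png",cv2.resize(f[:,:,::-1],(800,600)))
import pickle; pickle.dump((f,cam),open("w1.pkl","wb"))
E
```

```text
clock: 1.35
eef_pos: [502.0, -299.8, 256.2]
tcp_rot: [-3.142, 0.0, -0.0]
contact_force: [0.9, -0.6, -0.6]
opening: 1.002
grasp_force: 0.0
clock: 1.65
eef_pos: [500.2, -301.7, 256.0]
tcp_rot: [-3.142, 0.001, -0.0]
contact_force: [0.1, -0.1, -0.5]
opening: 0.998
grasp_force: 0.0
t 1.6 pos [ 500.2 -301.7  256. ] rot [-3.142e+00  1.000e-03 -0.000e+00] F [ 0.1 -0.1 -0.5] open 1.00 grip 0.0 q [-0.55  0.29  1.72 -0.    1.13  1.03]
```

```bash
python3 -m jog '[[[0,0,0],[0,-0.04,0],1],[[0,0,0],[0,-0.04,0],1],[[0,0,0],[0,-0.04,0],1],[[0,0,0],[0,-0.04,0],1],[[0,0,0],[0,-0.04,0],1],[[0,0,0],[0,-0.04,0],1],[[0,0,0],[0,-0.04,0],1],[[0,0,0],[0,-0.04,0],1],[[0,0,0],[0,-0.04,0],1],[[0,0,0],[0,-0.04,0],1],[[0,0,0],[0,0,0],1],[[0,0,0],[0,0,0],1]]'
python3 - <<'E'
from h import *
state()
f,*cam=grab("wrist"); cv2.imwrite("pics/w2.png",cv2.resize(f[:,:,::-1],(800,600)))
import pickle; pickle.dump((f,cam),open("w2.pkl","wb"))
E
```

```text
clock: 2.9
eef_pos: [500.8, 98.3, 256.3]
tcp_rot: [3.141, 0.0, 0.0]
contact_force: [0.0, 0.2, -0.1]
opening: 1.001
grasp_force: 0.0
t 2.9 pos [500.8  98.3 256.3] rot [3.141 0.    0.   ] F [ 0.   0.2 -0.1] open 1.00 grip 0.0 q [ 0.19  0.17  1.87 -0.    1.09  1.76]
```

View pics/w1.png

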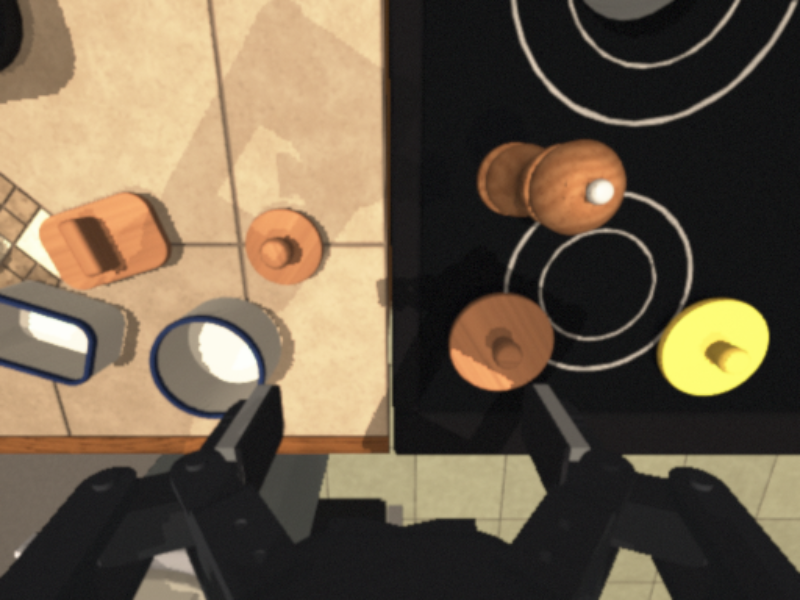

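View pics/w2.png

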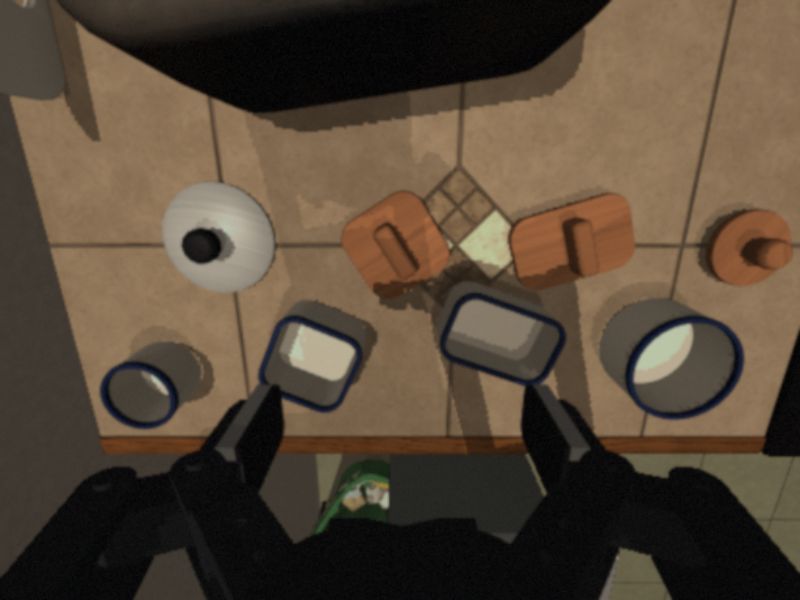

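Wrist view w1 shows the big lid (502,340), small lid (284,245), oblong lid (105,240) and big box rim (208,365), plus the mill (550,180) and the decoy (713,346). View w2 shows the square lid (395,243), the oblong lid (572,242) and the rims at (140,395), (310,363), (503,337) and (685,366). All the lids lie flat.

```bash
cat >> h.py <<'E'
def mask(f,kind):
    h,s,v=[c.astype(int) for c in cv2.split(cv2.cvtColor(cv2.GaussianBlur(f,(3,3),0),cv2.COLOR_RGB2HSV))]
    if kind=="rim": m=(h>105)&(h<135)&(s>110)&(v>25)
    else: m=((h<13)|(h>175))&(s>120)&(v>60)
    return cv2.morphologyEx(m.astype(np.uint8),cv2.MORPH_CLOSE,np.ones((3,3)))
def shapes(f,cam,kind,z,amin):
    cs,_=cv2.findContours(mask(f,kind),cv2.RETR_EXTERNAL,cv2.CHAIN_APPROX_NONE)
    for c in cs:
        if cv2.contourArea(c)<amin: continue
        w=cast(c[:,0],z,*cam).astype(np.float32); hull=cv2.convexHull(w)
        (x,y),(a,b),t=cv2.minAreaRect(hull); M=cv2.moments(hull)
        M=(M["m10"]/M["m00"],M["m01"]/M["m00"])
        print(kind,"px",(c[:,0].mean(0)*1.5625).round(),"z",z,"rect c",(round(x,1),round(y,1)),"size",(round(a,1),round(b,1)),"side a at deg",round(t,1),"| centroid",np.round(M,1))
E
python3 - <<'E'
from h import *
import pickle
for n in ("w1","w2"):
    f,cam=pickle.load(open(n+".pkl","rb")); print(n)
    shapes(f,cam,"rim",56,300); shapes(f,cam,"lid",17,500)
E
```

```text
w1
lid px [102. 445.] z 17 rect c (311.0, 5.5) size (214.1, 19.0) side a at deg 89.9 | centroid [311.5   4.7]
lid px [500. 342.] z 17 rect c (423.3, -391.9) size (100.3, 97.8) side a at deg 39.1 | centroid [ 423.5 -392.4]
lid px [284. 242.] z 17 rect c (514.0, -198.9) size (61.5, 65.8) side a at deg 31.5 | centroid [ 514.7 -198.5]
lid px [110. 241.] z 17 rect c (517.9, -44.8) size (62.6, 105.0) side a at deg 17.3 | centroid [518.1 -47. ]
lid px [552. 183.] z 17 rect c (562.8, -424.0) size (76.3, 123.1) side a at deg 2.3 | centroid [ 566.5 -426. ]
w2
lid px [681. 444.] z 17 rect c (313.0, -185.5) size (166.8, 15.1) side a at deg 89.9 | centroid [ 312.8 -186. ]
lid px [150. 445.] z 17 rect c (311.5, 354.5) size (106.4, 19.0) side a at deg 90.0 | centroid [311.8 356.8]
lid px [379. 445.] z 17 rect c (312.3, 123.3) size (206.5, 20.8) side a at deg 89.9 | centroid [311.7 124.2]
lid px [750. 247.] z 17 rect c (515.1, -202.1) size (66.3, 66.7) side a at deg 22.0 | centroid [ 514.4 -202.9]
lid px [572. 241.] z 17 rect c (519.0, -47.0) size (66.7, 102.9) side a at deg 16.7 | centroid [519.2 -47.2]
lid px [396. 244.] z 17 rect c (516.1, 104.7) size (78.6, 78.5) side a at deg 31.6 | centroid [516.1 104.9]
```

```bash
python3 - <<'E'
from h import *
import pickle
f,cam=pickle.load(open("w2.pkl","rb"))
hsv=cv2.cvtColor(cv2.GaussianBlur(f,(3,3),0),cv2.COLOR_RGB2HSV)
u=int(685/1.5625)
for v in range(258,270): print(v,f[v,u],hsv[v,u])
m=(hsv[...,0]>105)&(hsv[...,0]<140)&(hsv[...,1]>90); print(m.sum())
E
```

```text
258 [86 77 67] [17 57 85]
259 [83 76 64] [18 55 83]
260 [82 74 64] [18 57 81]
261 [77 70 60] [18 52 74]
262 [61 57 50] [17 40 57]
263 [32 30 33] [140  22  35]
264 [14 17 25] [120  94  30]
265 [13 16 37] [116 138  37]
266 [25 30 50] [117  97  50]
267 [58 53 62] [150  20  63]
268 [113  95  79] [ 13  70 106]
269 [141 116  88] [ 15  93 135]
1443
```

```bash
python3 - <<'E'
s=open("h.py").read()
s=s.replace('m=(h>105)&(h<135)&(s>110)&(v>25)','g=cv2.GaussianBlur(f,(3,3),0).astype(int); m=(g[...,2]>g[...,0]+4)&(h>100)&(h<160)&(v<140)')
s=s.replace('np.ones((3,3)))','np.ones((5,5)))')
open("h.py","w").write(s)
E
python3 - <<'E'
from h import *
import pickle
for n in ("w1","w2"):
    f,cam=pickle.load(open(n+".pkl","rb")); print(n)
    for z in (50,56,62): shapes(f,cam,"rim",z,300)
E
```

```text
w1
rim px [201. 361.] z 50 rect c (417.4, -129.7) size (89.0, 99.2) side a at deg 41.8 | centroid [ 416.1 -130.7]
rim px [ 51. 344.] z 50 rect c (438.2, 1.7) size (78.4, 66.2) side a at deg 70.2 | centroid [438.9   2.2]
rim px [201. 361.] z 56 rect c (420.5, -132.8) size (87.3, 97.3) side a at deg 41.8 | centroid [ 419.2 -133.9]
rim px [ 51. 344.] z 56 rect c (440.8, -3.9) size (76.9, 65.0) side a at deg 70.2 | centroid [441.5  -3.4]
rim px [201. 361.] z 62 rect c (423.5, -136.0) size (85.7, 95.5) side a at deg 41.8 | centroid [ 422.2 -137. ]
rim px [ 51. 344.] z 62 rect c (443.5, -9.5) size (75.5, 63.8) side a at deg 70.2 | centroid [444.1  -9. ]
w2
rim px [138. 395.] z 50 rect c (389.2, 333.3) size (62.4, 67.2) side a at deg 43.8 | centroid [389. 333.]
rim px [684. 367.] z 50 rect c (414.5, -144.9) size (99.9, 95.4) side a at deg 49.6 | centroid [ 414.6 -145.2]
rim px [311. 362.] z 50 rect c (418.7, 179.3) size (76.9, 78.1) side a at deg 66.2 | centroid [419.  179.4]
rim px [501. 339.] z 50 rect c (441.9, 14.4) size (99.8, 63.6) side a at deg 70.4 | centroid [441.8  14.5]
rim px [1
[... 158 characters left out ...]
93.6) side a at deg 49.6 | centroid [ 417.7 -140.7]
rim px [311. 362.] z 56 rect c (421.7, 177.8) size (75.5, 76.6) side a at deg 66.2 | centroid [422.  177.9]
rim px [501. 339.] z 56 rect c (444.5, 16.0) size (98.0, 62.4) side a at deg 70.4 | centroid [444.4  16. ]
rim px [138. 395.] z 62 rect c (396.3, 324.6) size (60.1, 64.7) side a at deg 43.8 | centroid [396.1 324.4]
rim px [684. 367.] z 62 rect c (420.6, -135.9) size (96.2, 91.8) side a at deg 49.6 | centroid [ 420.8 -136.1]
rim px [311. 362.] z 62 rect c (424.8, 176.3) size (74.1, 75.2) side a at deg 66.2 | centroid [425.  176.4]
rim px [501. 339.] z 62 rect c (447.1, 17.5) size (96.1, 61.3) side a at deg 70.4 | centroid [447.   17.6]
```

```bash
python3 -m jog '[[[0,0,0],[-0.0125,-0.038,0],1],[[0,0,0],[-0.0125,-0.038,0],1],[[0,0,0],[-0.0125,-0.038,0],1],[[0,0,0],[-0.0125,-0.038,0],1],[[0,0,0],[0,0,0],1],[[0,0,0],[0,0,0],1],[[0,0,0],[0,0,0],1]]' | head -2
cat > look.py <<'E'
import sys
from h import *
state()
f,*cam=grab("wrist"); cv2.imwrite(f"pics/{sys.argv[1]}.png",cv2.resize(f[:,:,::-1],(800,600)))
for a in sys.argv[2:]:
    k,z=a.split(":"); shapes(f,cam,k,float(z),300)
E
python3 look.py w3 rim:56
python3 -m jog '[[[0,0,0],[0,0.039,0],1],[[0,0,0],[0,0.039,0],1],[[0,0,0],[0,0.039,0],1],[[0,0,0],[0,0.039,0],1],[[0,0,0],[0,0.039,0],1],[[0,0,0],[0,0.039,0],1],[[0,0,0],[0,0.039,0],1],[[0,0,0],[0,0.039,0],1],[[0,0,0],[0,0,0],1],[[0,0,0],[0,0,0],1],[[0,0,0],[0,0,0],1]]' |head -2
python3 look.py w4 rim:50 rim:62 lid:17
```

```text
clock: 3.65
eef_pos: [451.5, 249.0, 256.2]
t 3.6 pos [451.5 249.  256.2] rot [ 3.141e+00  0.000e+00 -2.000e-03] F [ 0.6 -0.4 -0.1] open 1.00 grip 0.0 q [ 0.5   0.18  1.86 -0.    1.09  2.07]
rim px [307. 343.] z 56.0 rect c (391.8, 329.0) size (62.1, 64.1) side a at deg 44.0 | centroid [392.2 329.5]
rim px [489. 308.] z 56.0 rect c (421.6, 178.9) size (75.6, 75.7) side a at deg 65.9 | centroid [421.6 179. ]
rim px [691. 282.] z 56.0 rect c (443.2, 19.6) size (100.3, 61.8) side a at deg 70.1 | centroid [443.2  19.6]
clock: 4.8
eef_pos: [450.7, -61.3, 256.2]
t 4.8 pos [450.7 -61.3 256.2] rot [-3.141e+00  0.000e+00 -1.000e-03] F [-0.  -0.2 -0.1] open 1.00 grip 0.0 q [-0.14  0.08  1.98  0.    1.08  1.43]
rim px [108. 308.] z 50.0 rect c (419.6, 182.5) size (78.9, 79.0) side a at deg 66.1 | centroid [419.6 182.3]
rim px [498. 310.] z 50.0 rect c (417.3, -139.9) size (96.1, 95.8) side a at deg 89.9 | centroid [ 417.  -139.6]
rim px [309. 282.] z 50.0 rect c (441.8, 14.2) size (98.5, 64.2) side a at deg 70.0 | centroid [441.9  14.1]
rim px [108. 308.] z 62.0 rect c (423.7, 173.5) size (76.0,
[... 354 characters left out ...]
89.9 | centroid [ 309.8 -137.6]
lid px [356. 405.] z 17.0 rect c (308.8, -13.9) size (143.8, 21.2) side a at deg 89.9 | centroid [308.8 -15.5]
lid px [121. 405.] z 17.0 rect c (309.3, 215.8) size (247.7, 21.2) side a at deg 89.9 | centroid [309.1 220.4]
lid px [767. 291.] z 17.0 rect c (419.9, -381.2) size (99.4, 69.2) side a at deg 16.6 | centroid [ 421.5 -385. ]
lid px [570. 186.] z 17.0 rect c (515.4, -199.6) size (65.8, 64.8) side a at deg 66.9 | centroid [ 515.2 -199.6]
lid px [385. 180.] z 17.0 rect c (519.7, -45.4) size (65.3, 101.9) side a at deg 17.0 | centroid [519.8 -45.8]
lid px [201. 183.] z 17.0 rect c (516.5, 107.0) size (78.7, 79.7) side a at deg 30.7 | centroid [516.7 106.9]
```

```bash
python3 -m jog '[[[0,0,0],[0.0345,-0.0075,0],0.2],[[0,0,0],[0.0345,-0.0075,0],0.2],[[0,0,-0.1485],[0,0,0.04],0.2],[[0,0,-0.1485],[0,0,0.04],0.2],[[0,0,0],[0,0,0.04],0.2],[[0,0,0],[0,0,0.04],0.2],[[0,0,0],[0,0,0.02],0.2],[[0,0,0],[0,0,0],0.2],[[0,0,0],[0,0,0],0.2]]'
python3 look.py g1
```

```text
clock: 5.75
eef_pos: [520.1, -45.5, 76.6]
tcp_rot: [-3.141, 0.0, 0.298]
contact_force: [-0.1, -0.1, 0.5]
opening: 0.598
grasp_force: 0.0
t 5.8 pos [520.1 -45.5  76.6] rot [-3.141  0.     0.298] F [-0.1 -0.1  0.5] open 0.60 grip 0.0 q [-0.09  0.44  1.99  0.    0.71  1.18]
```

View pics/g1.png

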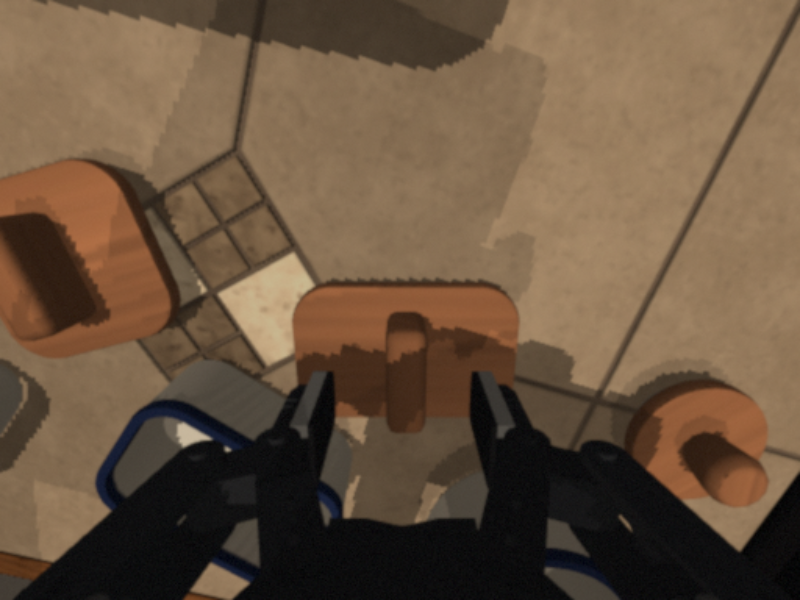

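The bar of the oblong lid (405,370) sits centred between the pads, so I'll go down and grip it.

```bash
python3 -m jog '[[[0,0,0],[0,0,0.0125],0.2],[[0,0,0],[0,0,0.012],0.2],[[0,0,0],[0,0,0],-0.2],[[0,0,0],[0,0,0],-1],[[0,0,0],[0,0,0],-1],[[0,0,0],[0,0,0],-1],[[0,0,0],[0,0,0],-1]]' 50
python3 -m jog '[[[0,0,0],[0,0,-0.01],-1],[[0,0,0],[0,0,-0.02],-1],[[0,0,0],[0,0,-0.03],-1],[[0,0,0],[0,0,-0.03],-1],[[0,0,0],[0,0,0],-1],[[0,0,0],[0,0,0],-1]]'
python3 look.py g2
```

```text
clock: 6.5
eef_pos: [520.0, -46.3, 52.0]
tcp_rot: [3.141, -0.0, 0.297]
contact_force: [0.4, -0.8, -2.0]
opening: 0.175
grasp_force: 49.0
clock: 7.1
eef_pos: [520.3, -46.3, 142.8]
tcp_rot: [3.141, -0.002, 0.297]
contact_force: [0.1, -0.9, -1.6]
opening: 0.179
grasp_force: 49.0
t 7.1 pos [520.3 -46.3 142.8] rot [ 3.141e+00 -2.000e-03  2.970e-01] F [ 0.1 -0.9 -1.6] open 0.18 grip 49.0 q [-0.09  0.34  1.95  0.    0.85  1.18]
```

View pics/g2.png

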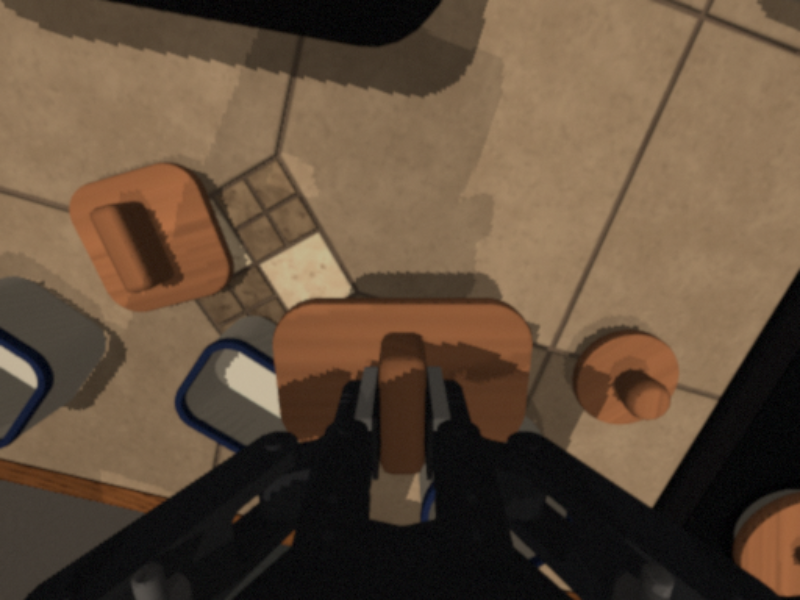

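```bash
cat > to.py <<'E'
import sys
from h import *
x,y,z,yaw=map(float,sys.argv[1:]); s=r.sense(); a=s["tcp_rot"][2]
d=np.array([x,y,z])-s["eef_pos"]; yaw=np.radians(yaw)
T=lambda t: np.array([[np.cos(t),np.sin(t),0],[np.sin(t),-np.cos(t),0],[0,0,-1]])
print("rz %.4f | shift mm at present yaw %s | after turn %s"%(a-yaw,(T(a)@d).round(1),(T(yaw)@d).round(1)))
E
python3 -m jog '[[[0,0,0.1292],[0,0,0],-1],[[0,0,0.1292],[0,0,0],-1],[[0,0,0.1292],[0,0,0],-1],[[0,0,0.1292],[0,0,0],-1],[[0,0,0.1292],[0,0,0],-1],[[0,0,0],[-0.0236,-0.0075,0],-1],[[0,0,0],[-0.0236,-0.0075,0],-1],[[0,0,0],[-0.0236,-0.0075,0],-1],[[0,0,0],[-0.0236,-0.0075,0],-1],[[0,0,0],[0,0,0],-1],[[0,0,0],[0,0,0],-1],[[0,0,0],[0,0,0],-1]]'
python3 look.py g3; python3 to.py 442 14.2 90 -20
```

```text
clock: 8.35
eef_pos: [442.0, 14.0, 141.5]
tcp_rot: [3.141, -0.0, -0.349]
contact_force: [-0.4, 0.5, -1.4]
opening: 0.176
grasp_force: 49.0
t 8.3 pos [442.   14.  141.5] rot [ 3.141 -0.    -0.349] F [-0.4  0.5 -1.4] open 0.18 grip 49.0 q [ 0.03  0.23  2.11 -0.    0.8   1.95]
rz -0.0005 | shift mm at present yaw [-0.3 -0.3 51.5] | after turn [-0.3 -0.3 51.5]
```

View pics/g3.png

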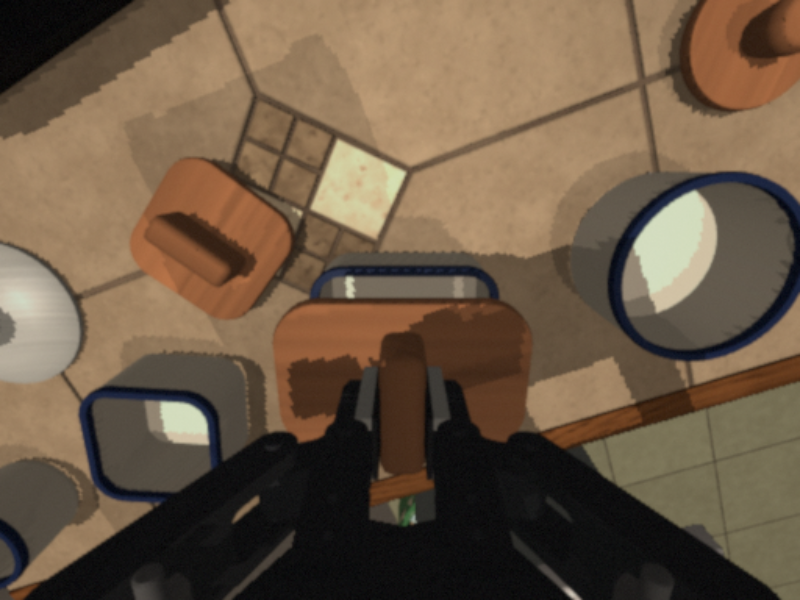

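The lid is parallel to the box rim (columns 312–496) and centred on it at column 404. I'll lower it slowly.

```bash
python3 -m jog '[[[0,0,0],[0,0,0.02],-1],[[0,0,0],[0,0,0.01],-1],[[0,0,0],[0,0,0.006],-1],[[0,0,0],[0,0,0.005],-1],[[0,0,0],[0,0,0.005],-1],[[0,0,0],[0,0,0.003],-1],[[0,0,0],[0,0,0.002],-1],[[0,0,0],[0,0,0],-1],[[0,0,0],[0,0,0],-1]]'
```

```text
clock: 9.3
eef_pos: [441.6, 14.2, 91.0]
tcp_rot: [-3.141, -0.0, -0.349]
contact_force: [-1.1, -0.2, -0.8]
opening: 0.173
grasp_force: 49.0
```

```bash
python3 -m jog '[[[0,0,0],[0,0,0.001],-1],[[0,0,0],[0,0,0.001],-1],[[0,0,0],[0,0,0],-1]]'
python3 -m jog '[[[0,0,0],[0,0,0],-0.6],[[0,0,0],[0,0,0],-0.4],[[0,0,0],[0,0,0],-0.2],[[0,0,0],[0,0,0],0.2],[[0,0,0],[0,0,0],0.2],[[0,0,0],[0,0,-0.03],0.2],[[0,0,0],[0,0,-0.04],0.2],[[0,0,0],[0,0,-0.04],0.2],[[0,0,0],[0,0,-0.04],0.2],[[0,0,0],[0,0,0],0.2],[[0,0,0],[0,0,0],0.2]]'
python3 look.py g4 lid:77 lid:17; python3 to.py 516.3 105.5 76 31
```

```text
clock: 9.6
eef_pos: [441.8, 14.2, 89.6]
tcp_rot: [-3.141, -0.001, -0.349]
contact_force: [-3.1, -0.4, 14.0]
opening: 0.172
grasp_force: 51.0
clock: 10.7
eef_pos: [441.8, 14.2, 239.4]
tcp_rot: [-3.141, -0.002, -0.349]
contact_force: [-0.4, -0.3, -1.0]
opening: 0.601
grasp_force: 0.0
t 10.7 pos [441.8  14.2 239.4] rot [-3.141e+00 -2.000e-03 -3.490e-01] F [-0.4 -0.3 -1. ] open 0.60 grip 0.0 q [ 0.03  0.08  2.03 -0.    1.03  1.95]
lid px [399. 416.] z 77.0 rect c (345.5, 54.4) size (120.5, 17.2) side a at deg 89.7 | centroid [345.3  53.4]
lid px [553. 366.] z 77.0 rect c (344.8, -69.2) size (79.1, 16.8) side a at deg 89.6 | centroid [345.7 -70.9]
lid px [699. 320.] z 77.0 rect c (345.8, -176.8) size (100.9, 14.9) side a at deg 89.8 | centroid [ 346.  -176.7]
lid px [402. 280.] z 77.0 rect c (446.4, 14.0) size (94.7, 62.1) side a at deg 70.0 | centroid [446.6  13.7]
lid px [265. 219.] z 77.0 rect c (516.6, 85.0) size (65.0, 65.1) side a at deg 32.4 | centroid [516.7  85.3]
lid px [645.  77.] z 77.0 rect c (515.5, -167.1) size (54.8, 53.4) side a at deg 82.6 | centroid [ 515.5 -167.3]
lid px [399. 416.] z 17.0 rect c (308.7, 68.7) size (146.2, 20.9) side a at deg 89.7 | centroid [308.5  67.4]
lid px [553. 366.] z 17.0 rect c (308.0, -81.3) size (96.0, 20.4) side a at deg 89.6 | centroid [309.  -83.3]
lid px [699. 320.] z 17.0 rect c (309.1, -211.9) size (122.4, 18.0) side a at deg 89.8 | centroid [ 309.3 -211.7]
lid px [402. 280.] z 17.0 rect c (431.2, 19.6) size (115.0, 75.4) side a at deg 70.0 | centroid [431.4  19.2]
lid px [265. 219.] z 17.0 rect c (516.3, 105.7) size (78.9, 79.0) side a at deg 32.4 | centroid [516.4 106.1]
lid px [645.  77.] z 17.0 rect c (515.0, -200.1) size (66.5, 64.8) side a at deg 82.6 | centroid [ 515.  -200.3]
rz -0.8903 | shift mm at present yaw [  39.4 -111.6  162.3] | after turn [111.5 -39.5 162.3]
```

View pics/g4.png

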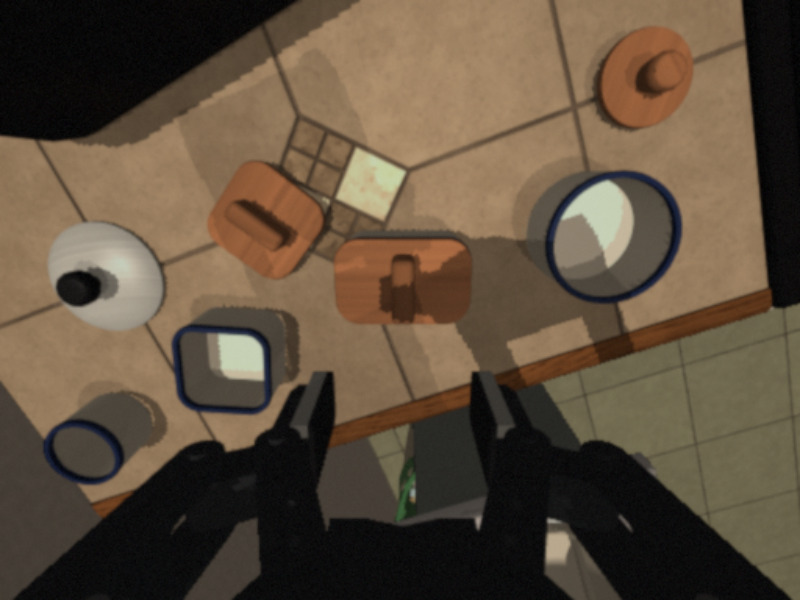

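The oblong lid is seated: at z≈55 its size matches 102x66 mm and it is centred. Next is the square lid.

```bash
python3 -m jog '[[[0,0,-0.1498],[0,0,0.015],0.2],[[0,0,-0.1498],[0,0,0.015],0.2],[[0,0,-0.1498],[0,0,0.015],0.2],[[0,0,-0.1498],[0,0,0.015],0.2],[[0,0,-0.1498],[0,0,0.015],0.2],[[0,0,-0.1498],[0,0,0.015],0.2],[[0,0,0],[0.0372,-0.0132,0.02],0.2],[[0,0,0],[0.0372,-0.0132,0.02],0.2],[[0,0,0],[0.0372,-0.0132,0.02],0.2],[[0,0,0],[0,0,0.012],0.2],[[0,0,0],[0,0,0],0.2],[[0,0,0],[0,0,0],0.2]]'
python3 look.py g5; python3 to.py 516.3 105.8 52 31.5
```

```text
clock: 11.95
eef_pos: [514.1, 105.6, 75.6]
tcp_rot: [-3.14, 0.004, 0.55]
contact_force: [-0.5, -0.3, 0.1]
opening: 0.598
grasp_force: 0.0
t 11.9 pos [514.1 105.6  75.6] rot [-3.14   0.004  0.55 ] F [-0.5 -0.3  0.1] open 0.60 grip 0.0 q [ 0.2   0.45  1.98 -0.    0.72  1.22]
rz -0.0007 | shift mm at present yaw [ 1.5  0.6 24.4] | after turn [ 1.5  0.6 24.4]
```

View pics/g5.png

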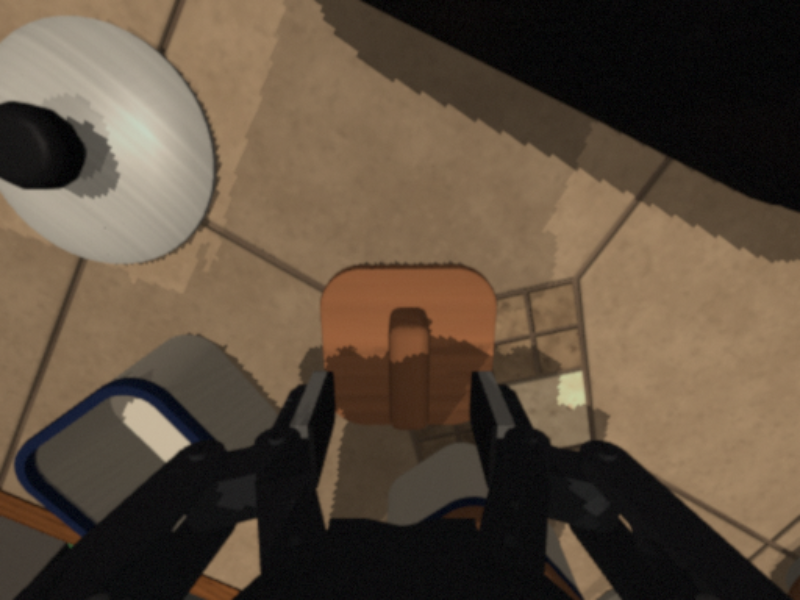

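```bash
python3 -m jog '[[[0,0,0],[0.001,0.0005,0.0125],0.2],[[0,0,0],[0,0,0.012],0.2],[[0,0,0],[0,0,0],-0.2],[[0,0,0],[0,0,0],-1],[[0,0,0],[0,0,0],-1],[[0,0,0],[0,0,0],-1],[[0,0,0],[0,0,0],-1]]' 50
python3 -m jog '[[[0,0,0],[0,0,-0.01],-1],[[0,0,0],[0,0,-0.02],-1],[[0,0,0],[0,0,-0.03],-1],[[0,0,0],[0,0,-0.03],-1],[[0,0,0],[0,0,0],-1],[[0,0,0],[0,0,0],-1]]'
python3 to.py 421.7 178.8 142 66
```

```text
clock: 12.7
eef_pos: [517.2, 106.4, 52.5]
tcp_rot: [3.141, -0.0, 0.55]
contact_force: [0.5, -0.0, -1.1]
opening: 0.178
grasp_force: 48.8
clock: 13.3
eef_pos: [517.4, 106.4, 143.3]
tcp_rot: [3.141, -0.002, 0.55]
contact_force: [-0.2, -0.3, -2.5]
opening: 0.176
grasp_force: 48.8
rz -0.6023 | shift mm at present yaw [ -43.9 -111.7    1.3] | after turn [  27.2 -116.9    1.3]
```

```bash
python3 -m jog '[[[0,0,-0.1204],[0,0,0],-1],[[0,0,-0.1204],[0,0,0],-1],[[0,0,-0.1204],[0,0,0],-1],[[0,0,-0.1204],[0,0,0],-1],[[0,0,-0.1204],[0,0,0],-1],[[0,0,0],[0.007,-0.0292,0],-1],[[0,0,0],[0.007,-0.0292,0],-1],[[0,0,0],[0.007,-0.0292,0],-1],[[0,0,0],[0.007,-0.0292,0],-1],[[0,0,0],[0,0,0],-1],[[0,0,0],[0,0,0],-1],[[0,0,0],[0,0,0],-1]]'
python3 look.py g6; python3 to.py 422 179.5 96 66
```

```text
clock: 14.5
eef_pos: [422.2, 179.2, 141.9]
tcp_rot: [-3.142, 0.0, 1.152]
contact_force: [-0.1, 0.2, -1.5]
opening: 0.176
grasp_force: 49.1
t 14.5 pos [422.2 179.2 141.9] rot [-3.142  0.     1.152] F [-0.1  0.2 -1.5] open 0.18 grip 49.1 q [ 0.4   0.25  2.08 -0.    0.81  0.82]
rz -0.0008 | shift mm at present yaw [ 0.2 -0.5 46. ] | after turn [ 0.2 -0.5 46. ]
```

View pics/g6.png

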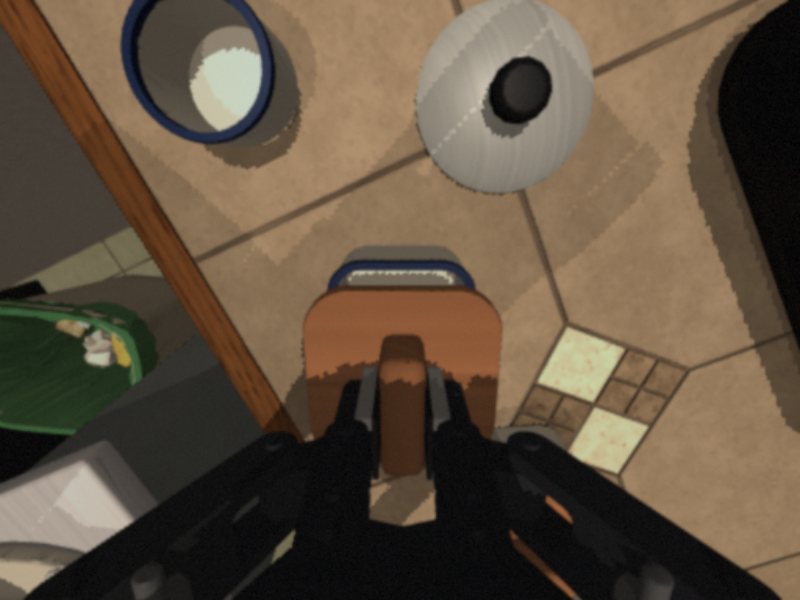

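The lid is centred over the square rim (columns 330–475) and parallel to it. I'll lower, release and retreat.

```bash
python3 -m jog '[[[0,0,0],[0,0,0.015],-1],[[0,0,0],[0,0,0.01],-1],[[0,0,0],[0,0,0.006],-1],[[0,0,0],[0,0,0.005],-1],[[0,0,0],[0,0,0.005],-1],[[0,0,0],[0,0,0.003],-1],[[0,0,0],[0,0,0.0015],-1],[[0,0,0],[0,0,0.001],-1],[[0,0,0],[0,0,0],-1]]'
```

```text
clock: 15.45
eef_pos: [421.8, 179.5, 96.2]
tcp_rot: [3.142, -0.0, 1.152]
contact_force: [-0.7, -0.9, 2.9]
opening: 0.178
grasp_force: 49.7
```

```bash
python3 -m jog '[[[0,0,0],[0,0,0.001],-1],[[0,0,0],[0,0,0],-0.6],[[0,0,0],[0,0,0],-0.4],[[0,0,0],[0,0,0],-0.2],[[0,0,0],[0,0,0],0.2],[[0,0,0],[0,0,0],0.2],[[0,0,0],[0,0,-0.03],0.2],[[0,0,0],[0,0,-0.04],0.2],[[0,0,0],[0,0,-0.04],0.2],[[0,0,0],[0,0,-0.04],0.2],[[0,0,0],[0,0,0],0.2],[[0,0,0],[0,0,0],0.2]]'
python3 look.py g7 lid:61 rim:56; python3 to.py 515 -200 120 66
```

```text
clock: 16.65
eef_pos: [422.1, 179.6, 245.4]
tcp_rot: [3.14, -0.001, 1.152]
contact_force: [-1.4, 0.7, -0.6]
opening: 0.598
grasp_force: 0.0
t 16.6 pos [422.1 179.6 245.4] rot [ 3.140e+00 -1.000e-03  1.152e+00] F [-1.4  0.7 -0.6] open 0.60 grip 0.0 q [0.4  0.1  1.99 0.   1.05 0.82]
lid px [470. 445.] z 61.0 rect c (414.4, 22.7) size (96.8, 18.6) side a at deg 79.2 | centroid [415.2  16.3]
lid px [365. 463.] z 61.0 rect c (324.5, 40.0) size (146.2, 17.4) side a at deg 89.5 | centroid [324.9  34.9]
lid px [401. 281.] z 61.0 rect c (420.7, 178.9) size (78.1, 77.7) side a at deg 65.9 | centroid [420.9 178.7]
lid px [218. 208.] z 61.0 rect c (323.7, 267.8) size (251.7, 19.8) side a at deg 89.9 | centroid [323.7 269.5]
rim px [269.  99.] z 56.0 rect c (391.6, 329.4) size (62.4, 63.8) side a at deg 19.6 | centroid [391.6 329.2]
rz -0.0003 | shift mm at present yaw [-308.4  239.9  124.2] | after turn [-308.4  239.8  124.2]
```

The square lid is seated too (78x78 at z=61). Next is the small round lid.

```bash
python3 -m jog '[[[0,0,0],[-0.0308,0.024,0],0.2],[[0,0,0],[-0.0308,0.024,0],0.2],[[0,0,0],[-0.0308,0.024,0],0.2],[[0,0,0],[-0.0308,0.024,0],0.2],[[0,0,0],[-0.0308,0.024,0],0.2],[[0,0,0],[-0.0308,0.024,0],0.2],[[0,0,0],[-0.0308,0.024,0.02],0.2],[[0,0,0],[-0.0308,0.024,0.03],0.2],[[0,0,0],[-0.0308,0.024,0.03],0.2],[[0,0,0],[-0.0308,0.024,0.03],0.2],[[0,0,0],[0,0,0],0.2],[[0,0,0],[0,0,0],0.2]]'
python3 look.py g8 lid:17; python3 to.py 515 -200 52 66
```

```text
clock: 17.9
eef_pos: [513.8, -199.5, 132.1]
tcp_rot: [-3.136, 0.0, 1.15]
contact_force: [-0.2, 0.2, -0.6]
opening: 0.6
grasp_force: 0.0
t 17.9 pos [ 513.8 -199.5  132.1] rot [-3.136  0.     1.15 ] F [-0.2  0.2 -0.6] open 0.60 grip 0.0 q [-0.37  0.39  1.89  0.    0.86  0.05]
lid px [582. 561.] z 17.0 rect c (553.7, -433.4) size (14.8, 70.6) side a at deg 10.2 | centroid [ 554.4 -432.9]
lid px [405. 309.] z 17.0 rect c (515.4, -199.7) size (66.1, 65.0) side a at deg 63.6 | centroid [ 515.  -199.8]
lid px [ 57. 329.] z 17.0 rect c (315.6, -128.3) size (126.4, 19.5) side a at deg 89.9 | centroid [ 316.4 -129.3]
lid px [49. 37.] z 17.0 rect c (413.3, -0.9) size (35.5, 62.1) side a at deg 65.7 | centroid [4.138e+02 1.000e-01]
rz -0.0011 | shift mm at present yaw [-0.7  0.9 81.4] | after turn [-0.7  0.9 81.4]
```

View pics/g8.png

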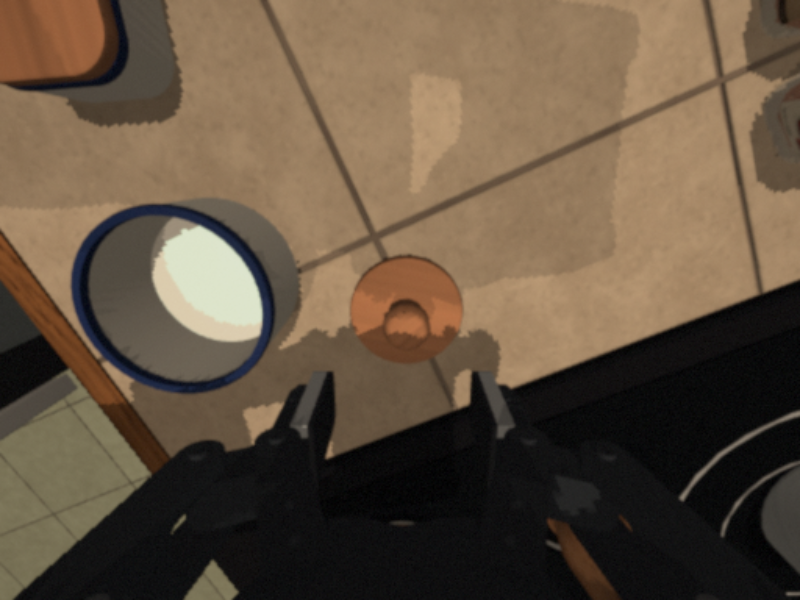

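The small lid (405,309) is centred between the pads, so I'll descend, grip and lift.

```bash
python3 -m jog '[[[0,0,0],[0,0.0005,0.03],0.2],[[0,0,0],[0,0,0.025],0.2],[[0,0,0],[0,0,0.015],0.2],[[0,0,0],[0,0,0.0105],0.2],[[0,0,0],[0,0,0],0.1],[[0,0,0],[0,0,0],-0.1],[[0,0,0],[0,0,0],-1],[[0,0,0],[0,0,0],-1],[[0,0,0],[0,0,0],-1]]' 50
python3 -m jog '[[[0,0,0],[0,0,-0.01],-1],[[0,0,0],[0,0,-0.03],-1],[[0,0,0],[0,0,-0.03],-1],[[0,0,0],[0,0,-0.03],-1],[[0,0,0],[0,0,0],-1],[[0,0,0],[0,0,0],-1]]'
python3 look.py g9 lid:120;python3 to.py 391.6 329.3 150 66
```

```text
clock: 18.85
eef_pos: [516.7, -200.0, 55.5]
tcp_rot: [3.14, -0.0, 1.151]
contact_force: [-1.8, 1.1, 4.5]
opening: 0.265
grasp_force: 48.7
clock: 19.45
eef_pos: [516.5, -199.9, 155.5]
tcp_rot: [3.139, -0.0, 1.151]
contact_force: [0.2, -0.2, -1.9]
opening: 0.263
grasp_force: 49.2
t 19.4 pos [ 516.5 -199.9  155.5] rot [ 3.139 -0.     1.151] F [ 0.2 -0.2 -1.9] open 0.26 grip 49.2 q [-0.37  0.36  1.88  0.    0.9   0.05]
lid px [397. 513.] z 120.0 rect c (485.2, -265.1) size (13.9, 36.8) side a at deg 65.8 | centroid [ 485.  -265.1]
lid px [399. 370.] z 120.0 rect c (516.2, -198.3) size (63.6, 64.4) side a at deg 20.3 | centroid [ 515.7 -198.8]
lid px [ 91. 339.] z 120.0 rect c (408.4, -140.7) size (11.5, 131.6) side a at deg 0.1 | centroid [ 408.7 -140.3]
lid px [778.  92.] z 120.0 rect c (672.7, -153.7) size (8.4, 16.9) side a at deg 79.6 | centroid [ 674.2 -154.5]
lid px [66. 41.] z 120.0 rect c (465.2, -47.3) size (26.5, 47.0) side a at deg 66.0 | centroid [465.9 -46.8]
rz -0.0004 | shift mm at present yaw [ 432.6 -328.8    4.4] | after turn [ 432.7 -328.6    4.4]
```

View pics/g9.png

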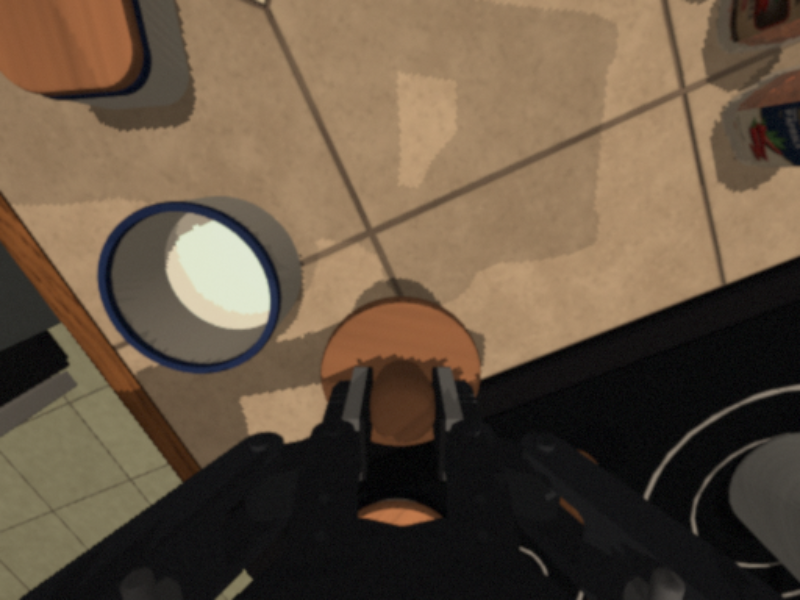

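Gripped and level. I'll carry it to the small box, raised to clear the lids already placed.

```bash
python3 -m jog '[[[0,0,0],[0.036,-0.0274,-0.012],-1],[[0,0,0],[0.036,-0.0274,-0.012],-1],[[0,0,0],[0.036,-0.0274,-0.012],-1],[[0,0,0],[0.036,-0.0274,-0.01],-1],[[0,0,0],[0.036,-0.0274,0],-1],[[0,0,0],[0.036,-0.0274,0],-1],[[0,0,0],[0.036,-0.0274,0],-1],[[0,0,0],[0.036,-0.0274,0],-1],[[0,0,0],[0.036,-0.0274,0],-1],[[0,0,0],[0.036,-0.0274,0],-1],[[0,0,0],[0.036,-0.0274,0],-1],[[0,0,0],[0.0365,-0.0274,0],-1]]'
python3 -m jog '[[[0,0,0],[0,0,0],-1],[[0,0,0],[0,0,0.025],-1],[[0,0,0],[0,0,0.025],-1],[[0,0,0],[0,0,0],-1],[[0,0,0],[0,0,0],-1],[[0,0,0],[0,0,0],-1]]'
python3 look.py g10 lid:106 lid:112; python3 to.py 391.6 329.3 99.5 66
```

```text
clock: 20.7
eef_pos: [390.3, 330.4, 199.0]
tcp_rot: [-3.141, 0.002, 1.152]
contact_force: [1.6, -0.6, -1.0]
opening: 0.263
grasp_force: 49.3
clock: 21.3
eef_pos: [392.3, 329.1, 151.0]
tcp_rot: [3.141, -0.001, 1.151]
contact_force: [-0.1, -0.4, 0.0]
opening: 0.261
grasp_force: 49.3
t 21.3 pos [392.3 329.1 151. ] rot [ 3.141e+00 -1.000e-03  1.151e+00] F [-0.1 -0.4  0. ] open 0.26 grip 49.3 q [ 0.7   0.31  1.97 -0.    0.86  1.11]
lid px [537. 556.] z 106.0 rect c (410.8, 200.2) size (10.2, 51.6) side a at deg 16.0 | centroid [412.1 198.4]
lid px [375. 500.] z 106.0 rect c (348.0, 268.9) size (13.7, 32.4) side a at deg 1.0 | centroid [349.2 267.8]
lid px [402. 414.] z 106.0 rect c (382.3, 307.3) size (33.5, 27.5) side a at deg 64.6 | centroid [381.7 306.8]
lid px [399. 351.] z 106.0 rect c (393.7, 336.8) size (46.0, 70.3) side a at deg 68.0 | centroid [392.8 334. ]
lid px [257. 309.] z 106.0 rect c (348.1, 374.5) size (14.2, 80.3) side a at deg 0.0 | centroid [347.9 377.2]
lid px [537. 556.] z 112.0 rect c (411.4, 207.7) size (9.9, 49.7) side a at deg 16.0 | centroid [412.6 205.9]
lid px [375. 500.] z 112.0 rect c (350.9, 273.8) size (13.2, 31.2) side a at deg 1.0 | centroid [352.  272.8]
lid px [402. 414.] z 112.0 rect c (383.8, 310.9) size (32.3, 26.5) side a at deg 64.6 | centroid [383.3 310.4]
lid px [399. 351.] z 112.0 rect c (394.9, 339.3) size (44.3, 67.7) side a at deg 68.0 | centroid [394.  336.6]
lid px [257. 309.] z 112.0 rect c (351.0, 375.6) size (13.7, 77.3) side a at deg 0.0 | centroid [350.7 378.2]
rz -0.0008 | shift mm at present yaw [-0.3 -0.8 51.7] | after turn [-0.3 -0.8 51.7]
```

View pics/g10.png

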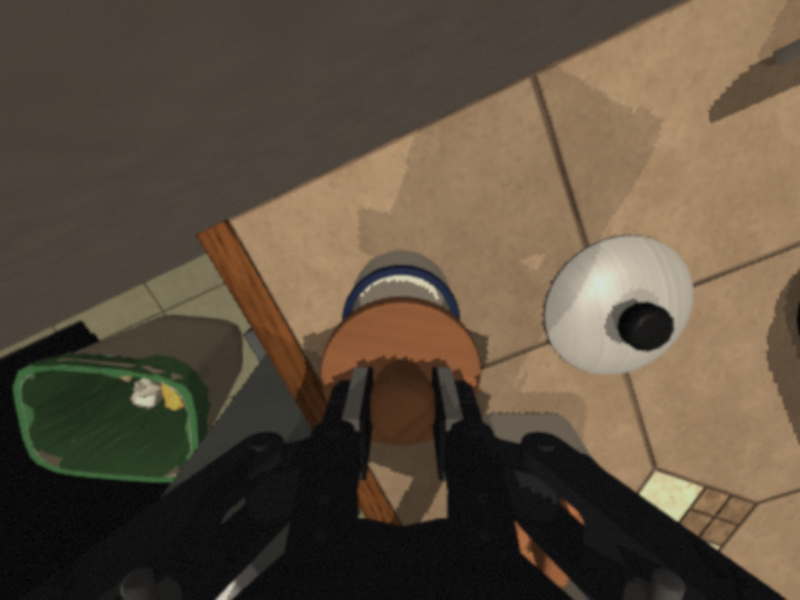

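The lid (321–480, centre column 400) is aligned with the small rim (345–459, centre 402). Lowering it now.

```bash
python3 -m jog '[[[0,0,0],[0,-0.0005,0.02],-1],[[0,0,0],[0,0,0.01],-1],[[0,0,0],[0,0,0.006],-1],[[0,0,0],[0,0,0.005],-1],[[0,0,0],[0,0,0.005],-1],[[0,0,0],[0,0,0.003],-1],[[0,0,0],[0,0,0.0015],-1],[[0,0,0],[0,0,0.001],-1],[[0,0,0],[0,0,0],-1],[[0,0,0],[0,0,0],-1]]'
```

```text
clock: 22.35
eef_pos: [391.6, 329.6, 99.5]
tcp_rot: [3.141, -0.001, 1.152]
contact_force: [-2.3, -1.2, 5.8]
opening: 0.262
grasp_force: 49.8
```

```bash
python3 -m jog '[[[0,0,0],[0,0,0.001],-1],[[0,0,0],[0,0,0],-0.4],[[0,0,0],[0,0,0],-0.2],[[0,0,0],[0,0,0],0],[[0,0,0],[0,0,0],0.2],[[0,0,0],[0,0,0],0.2],[[0,0,0],[0,0,-0.03],0.2],[[0,0,0],[0,0,-0.04],0.2],[[0,0,0],[0,0,-0.04],0.2],[[0,0,0],[0,0,-0.04],0.2],[[0,0,0],[0,0,0],0.2],[[0,0,0],[0,0,0],0.2]]'
python3 look.py g11 lid:61; python3 to.py 423.5 -392 120 66
```

```text
clock: 23.55
eef_pos: [391.6, 329.6, 248.4]
tcp_rot: [3.141, -0.002, 1.152]
contact_force: [-0.3, -0.2, -0.3]
opening: 0.594
grasp_force: 0.0
t 23.6 pos [391.6 329.6 248.4] rot [ 3.141e+00 -2.000e-03  1.152e+00] F [-0.3 -0.2 -0.3] open 0.59 grip 0.0 q [0.7  0.18 1.88 0.   1.07 1.12]
lid px [569. 558.] z 61.0 rect c (420.4, 10.6) size (48.0, 101.9) side a at deg 10.5 | centroid [426.    6.7]
lid px [376. 431.] z 61.0 rect c (318.7, 216.1) size (19.8, 69.3) side a at deg 2.2 | centroid [317.1 215.3]
lid px [535. 405.] z 61.0 rect c (452.3, 182.9) size (28.1, 66.0) side a at deg 6.8 | centroid [449.7 184.4]
lid px [401. 280.] z 61.0 rect c (391.0, 329.7) size (65.4, 64.8) side a at deg 82.0 | centroid [390.9 329.5]
lid px [298. 283.] z 61.0 rect c (318.2, 354.5) size (127.5, 20.1) side a at deg 89.8 | centroid [317.9 357.6]
rz -0.0003 | shift mm at present yaw [-645.4  323.2  127.2] | after turn [-645.5  323.   127.2]
```

The small round lid is seated (65 mm at z=61, centred). Last is the big round lid.

```bash
python3 -m jog '[[[0,0,0],[-0.0403,0.0202,0],0.2],[[0,0,0],[-0.0403,0.0202,0],0.2],[[0,0,0],[-0.0403,0.0202,0],0.2],[[0,0,0],[-0.0403,0.0202,0],0.2],[[0,0,0],[-0.0403,0.0202,0],0.2],[[0,0,0],[-0.0403,0.0202,0],0.2],[[0,0,0],[-0.0403,0.0202,0],0.2],[[0,0,0],[-0.0403,0.0202,0],0.2],[[0,0,0],[-0.0403,0.0202,0],0.2],[[0,0,0],[-0.0403,0.0202,0],0.2],[[0,0,0],[-0.0403,0.0202,0],0.2],[[0,0,0],[-0.0403,0.0202,0],0.2]]' |head -2
python3 -m jog '[[[0,0,0],[-0.0403,0.0202,0.02],0.2],[[0,0,0],[-0.0403,0.0202,0.03],0.2],[[0,0,0],[-0.0403,0.0202,0.03],0.2],[[0,0,0],[-0.0403,0.0202,0.03],0.2],[[0,0,0],[0,0,0],0.2],[[0,0,0],[0,0,0],0.2],[[0,0,0],[0,0,0],0.2]]' |head -2
python3 look.py g12 lid:17 rim:62; python3 to.py 423.5 -392 53 66
```

```text
clock: 24.8
eef_pos: [414.7, -212.6, 246.0]
clock: 25.5
eef_pos: [423.2, -379.7, 144.2]
t 25.5 pos [ 423.2 -379.7  144.2] rot [-3.140e+00 -1.000e-03  1.152e+00] F [0.6 0.2 0.4] open 0.60 grip 0.0 q [-0.73  0.4   1.85  0.    0.89 -0.32]
lid px [415. 309.] z 17.0 rect c (425.0, -393.4) size (99.0, 99.1) side a at deg 66.0 | centroid [ 425.2 -393.4]
lid px [713. 252.] z 17.0 rect c (612.6, -425.4) size (76.1, 173.4) side a at deg 42.5 | centroid [ 602.4 -425.1]
lid px [ 86. 120.] z 17.0 rect c (308.8, -218.3) size (21.6, 137.3) side a at deg 0.7 | centroid [ 308.5 -218.2]
rz 0.0004 | shift mm at present yaw [-11.3   4.9  91.8] | after turn [-11.3   4.9  91.8]
```

View pics/g12.png

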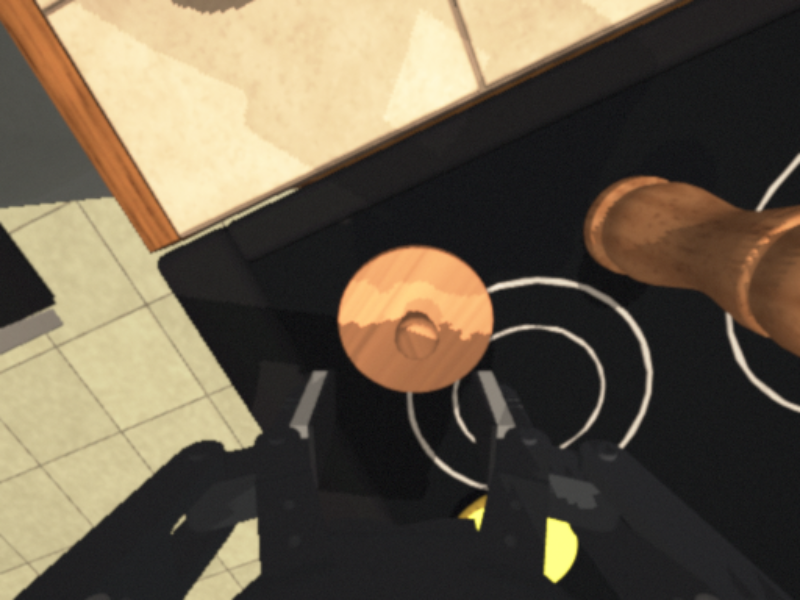

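```bash
python3 -m jog '[[[0,0,0],[-0.0114,0.0071,0.02],0.2],[[0,0,0],[0,0,0.03],0.2],[[0,0,0],[0,0,0.02],0.2],[[0,0,0],[0,0,0.01],0.2],[[0,0,0],[0,0,0.0075],0.2],[[0,0,0],[0,0,0],0.2],[[0,0,0],[0,0,0],0.2]]'; python3 to.py 425 -393 53 66
```

```text
clock: 26.25
eef_pos: [426.0, -394.3, 58.1]
tcp_rot: [3.14, 0.0, 1.152]
contact_force: [0.1, -0.4, -0.1]
opening: 0.603
grasp_force: 0.0
rz 0.0001 | shift mm at present yaw [ 0.8 -1.5  5.1] | after turn [ 0.8 -1.5  5.1]
```

```bash
python3 -m jog '[[[0,0,0],[0.001,-0.001,0.0035],0.2],[[0,0,0],[0,0,0],0.1],[[0,0,0],[0,0,0],-0.1],[[0,0,0],[0,0,0],-1],[[0,0,0],[0,0,0],-1],[[0,0,0],[0,0,0],-1]]' 50
python3 -m jog '[[[0,0,0],[0,0,-0.01],-1],[[0,0,0],[0,0,-0.03],-1],[[0,0,0],[0,0,-0.04],-1],[[0,0,0],[0,0,-0.04],-1],[[0,0,0],[0,0,0],-1],[[0,0,0],[0,0,0],-1]]'
python3 to.py 421.4 -136.8 160 66
```

```text
clock: 26.85
eef_pos: [425.0, -393.0, 54.1]
tcp_rot: [3.141, 0.0, 1.152]
contact_force: [-0.7, 1.9, 4.9]
opening: 0.262
grasp_force: 48.8
clock: 27.45
eef_pos: [425.3, -393.1, 174.9]
tcp_rot: [3.139, 0.001, 1.152]
contact_force: [-0.8, 0.6, -2.3]
opening: 0.263
grasp_force: 49.3
rz -0.0003 | shift mm at present yaw [ 232.6 -107.9   14.9] | after turn [ 232.6 -107.8   14.9]
```

```bash
python3 -m jog '[[[0,0,0],[0.0388,-0.018,0],-1],[[0,0,0],[0.0388,-0.018,0],-1],[[0,0,0],[0.0388,-0.018,0],-1],[[0,0,0],[0.0388,-0.018,0],-1],[[0,0,0],[0.0388,-0.018,0],-1],[[0,0,0],[0.0388,-0.018,0.015],-1],[[0,0,0],[0,0,0],-1],[[0,0,0],[0,0,0],-1],[[0,0,0],[0,0,0],-1]]'
python3 look.py g13; python3 to.py 421.4 -136.8 104 66
```

```text
clock: 28.35
eef_pos: [421.0, -136.7, 158.3]
tcp_rot: [-3.141, 0.0, 1.152]
contact_force: [0.8, -0.5, -0.9]
opening: 0.265
grasp_force: 49.4
t 28.4 pos [ 421.  -136.7  158.3] rot [-3.141  0.     1.152] F [ 0.8 -0.5 -0.9] open 0.27 grip 49.4 q [-0.32  0.2   2.1  -0.    0.84  0.1 ]
rz -0.0011 | shift mm at present yaw [ 0.3  0.1 54.5] | after turn [ 0.3  0.1 54.5]
```

View pics/g13.png

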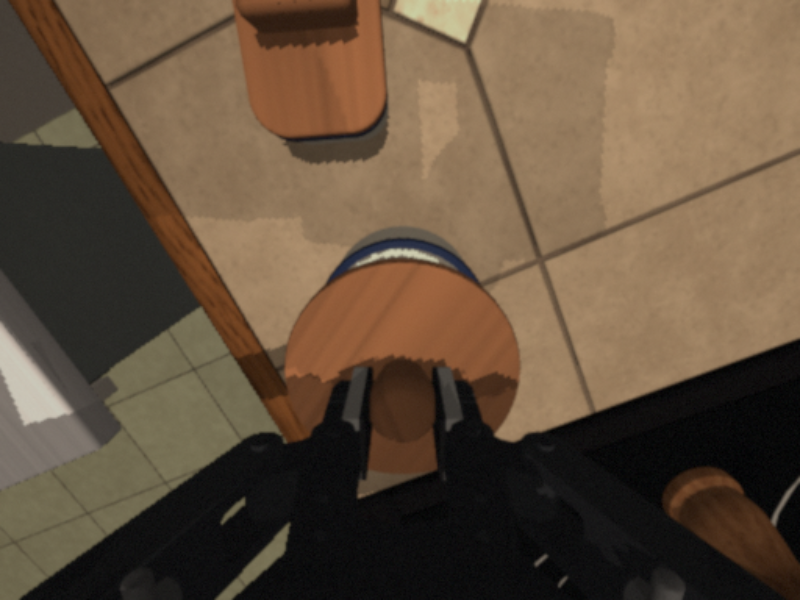

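The big lid (286–520, centre 403) is in line with its box rim (centre 403). Lowering it now.

```bash
python3 -m jog '[[[0,0,0],[0,0,0.02],-1],[[0,0,0],[0,0,0.014],-1],[[0,0,0],[0,0,0.006],-1],[[0,0,0],[0,0,0.005],-1],[[0,0,0],[0,0,0.005],-1],[[0,0,0],[0,0,0.003],-1],[[0,0,0],[0,0,0.0015],-1],[[0,0,0],[0,0,0.0005],-1],[[0,0,0],[0,0,0],-1],[[0,0,0],[0,0,0],-1]]'
```

```text
clock: 29.4
eef_pos: [421.2, -136.4, 104.1]
tcp_rot: [3.141, 0.0, 1.152]
contact_force: [-2.5, -2.1, 5.1]
opening: 0.262
grasp_force: 50.0
```

```bash
python3 -m jog '[[[0,0,0],[0,0,0.001],-1],[[0,0,0],[0,0,0],-0.4],[[0,0,0],[0,0,0],-0.2],[[0,0,0],[0,0,0],0],[[0,0,0],[0,0,0],0.2],[[0,0,0],[0,0,0],0.2],[[0,0,0],[0,0,-0.03],0.2],[[0,0,0],[0,0,-0.04],0.2],[[0,0,0],[0,0,-0.04],0.2],[[0,0,0],[0,0,-0.04],0.2],[[0,0,0],[0,0,0],0.2],[[0,0,0],[0,0,0],0.2]]'
python3 look.py g14 lid:67; python3 - <<'E'
from h import *
f=r.grab_frame("top"); cv2.imwrite("pics/top1.png",cv2.resize(f[140:260,80:380,::-1],(800,320),interpolation=cv2.INTER_CUBIC))
E
```

```text
clock: 30.6
eef_pos: [421.4, -136.3, 253.2]
tcp_rot: [3.14, -0.0, 1.152]
contact_force: [-0.9, -0.4, -0.3]
opening: 0.599
grasp_force: 0.0
t 30.6 pos [ 421.4 -136.3  253.2] rot [ 3.14  -0.     1.152] F [-0.9 -0.4 -0.3] open 0.60 grip 0.0 q [-0.32  0.07  2.01  0.    1.06  0.1 ]
lid px [734. 521.] z 67.0 rect c (615.3, -487.7) size (36.5, 128.0) side a at deg 23.3 | centroid [ 612.3 -484.6]
lid px [652. 440.] z 67.0 rect c (563.0, -358.1) size (45.9, 95.4) side a at deg 28.0 | centroid [ 559.9 -354.9]
lid px [401. 278.] z 67.0 rect c (421.0, -136.1) size (95.2, 95.1) side a at deg 18.0 | centroid [ 420.7 -135.9]
lid px [336.  66.] z 67.0 rect c (439.5, 7.5) size (86.7, 64.0) side a at deg 69.1 | centroid [439.7   7.8]
lid px [209. 184.] z 67.0 rect c (325.8, -36.4) size (287.6, 20.0) side a at deg 89.8 | centroid [325.9 -35.6]
```

View pics/g14.png

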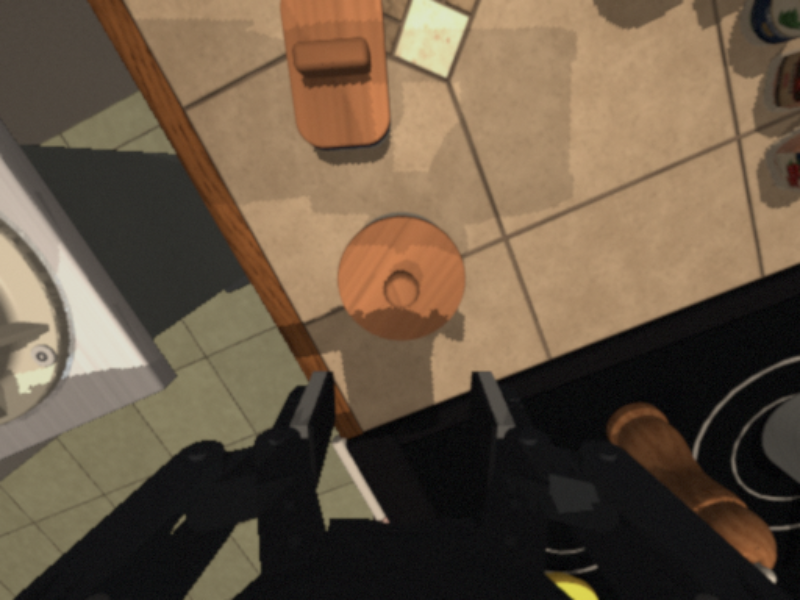

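The big lid (402,277) is centred and seated (95 mm at z=67), so all four boxes are closed. Handing in.

```bash
python3 -c "
from rig import r
print(r.sign_off())"
```

```text
the job is handed in; nothing more can be done
None
```

I put all four wooden lids on their own boxes and handed the job in at about 31 s; wrist-camera checks after each release showed each lid centred and at its seated height, but sign-off returned no verdict, and I viewed 16 pictures, two over the limit of 14.

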